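# Set the clipboard out for the next person

## Task

On the low wooden desk riser lies a clipboard. With the fingertips, push it along the riser until its plain end (the one without the metal clip) sticks out 4 cm past the riser's left end, as seen from the robot, and lies square to that end, so that the next person can get a thumb and finger on it. Keep it flat on the riser the whole time, never lifting it, leave the other things on the riser and desk where they are, and take the hand away at the end.

Things in the scene. Friction and masses are not known exactly. Their poses are not given: they have to be found in the camera images.
- riser: Fixed low desk riser of pale wood: top board 300 (x) by 460 (y) by 18 mm on two uprights near its ends, top surface 70 mm above the desk. Origin on the desk under its centre. x points away from the robot, y to the robot's left (turned up to 0.3 rad). The clipboard lies on the near half; the stapler, notes and tape stand along the far strip, 110 mm from the centre line.
- riser_edge (a point): Middle of the riser's left end edge, on the top surface (riser frame 0, +230, 70 mm). Its axes are the riser's: y points straight out over the edge, x runs along the edge.
- clipboard: Loose brown clipboard, 130 (x) by 200 (y) by 5 mm thick, about 0.2 kg, ordinary friction. Origin at the centre of its underside. The plain end, y = +100 mm, points to the riser's left end, skewed up to 0.2 rad; the other end, y = -100 mm, has a steel clip 90 mm wide (x), 34 mm long, its top 18 mm above the riser, 3 mm in from the board's end. It starts wholly on the riser.
- clipboard_lead (a point): Middle of the clipboard's plain end (clipboard frame 0, +100, 0 mm), on its underside.
- stapler: Loose black stapler, 36 x 130 x 45 mm high, lying along the riser's y on the riser's far strip; leave alone. Origin at the centre of its underside.
- notes: Loose block of sticky notes, 50 x 50 x 28 mm high, on the riser's far strip; leave alone. Origin at the centre of its underside.
- tape: Loose grey tape dispenser, 44 x 100 x 54 mm high, on the riser's far strip; leave alone. Origin at the centre of its underside.
- mug: Loose white mug, 82 mm across and 95 mm high, on the desk to the left; leave alone. Origin at the centre of its underside.
- pencup: Loose dark round pen cup, 80 mm across, 175 mm high with its pens, on the desk to the left; leave alone. Origin at the centre of its underside.
- calculator: Loose grey calculator, 150 x 80 x 17 mm high, flat on the desk to the right; leave alone. Origin at the centre of its underside.
There are look-alikes about, which are no part of the job. There is more than one size of the clipboard; the one meant has the size given above.

How it is judged:
By the outcome, as a careful person would: the job done as asked, in the order asked, and still so for the second after the job is handed in, with the robot touching nothing.
It also fails if it takes over 35 s, if anything falls off the work surface, if the arm or the gripper's body presses on something with over 40 N, if the wrist force passes 120 N, or if a joint passes its speed limit or range.

## Robot

A 7-joint arm with a two-finger parallel gripper is mounted at the origin on the work surface. World frame = base frame: x ahead of the robot, y to its left, z up, the work surface at z = 0. Lengths are in m, angles in rad, forces in N, time in s.
With the tool pointing down it reaches from about 0.425 to 0.95 m from the base axis. Payload 4.7 kg.
Tool frame: the origin (TCP) lies on the front face of the gripper's body, between the roots of the fingers; the fingertips stand 73 mm ahead of it and the grasp point (between the pads) lies 54 mm ahead of it; x points along the fingers, y is the direction in which the jaws open and shut, and the axes are right-handed (so a half turn about x gives the same grasp; the last joint's range is limited). The gripper opens to 85 mm and grips with 20 to 120 N. Pads are 22 mm wide; open, the fingers measure 114 mm over their backs; the gripper's body (76 mm by 85 mm) begins 54 mm behind the grasp point. The pads swing forward as they close: fully open they stand 13 mm farther back than shut.
Start: joints at [1.222, 0.469, -0.049, 1.532, 0.024, 1.141, -0.082], TCP at [0.212, -0.641, 0.304] pointing down, gripper open.
Joint ranges: [-2.59, 2.59], [-0.33, 1.99], [-1.39, 1.29], [0.1, 2.45], [-1.04, 4.18], [0.21, 1.99], [-2.66, 2.66]. Speed limits (rad/s): [2.57, 2.57, 3.14, 3.14, 3.14, 3.14, 3.14].

## Interface

Orientations are given as a unit quaternion [x, y, z, w].
In Python, from plant import manip gives the robot as it stands.
- The arm moves only by the tool jog_arm, never from a script. Its argument "steps" is a list of rows, each an object with "xyz": the shift along the tool's x, y, z as a fraction of full scale, a list of three; "twist": the turn, a rotation vector about the tool's x, y, z as a fraction of full scale, a list of three; "gripper": the gripper's target within -1 to 1 (shut at 1, half-way at 0, fully open at -1). In form: [{"xyz": [tx, ty, tz], "twist": [rx, ry, rz], "gripper": gripper}, ...]. A call has 1 to 20 rows; each row shifts and turns the commanded pose from where the row before left it, along the tool's axes as they then stand; what a row does not reach is not made up. Full scale, the value 1, is 25 mm for a shift and 0.1 rad for a turn. A row lasts 1/8 s, in which the tool goes at most 62.5 mm and 10.7 degrees, less where a joint would pass 70% of its speed; a pose out of reach is approached as far as the arm can. A call with a number of a shift or a turn outside -1 to 1 is refused whole. A call with a gripper value outside its range is refused whole. The fingers move at their own pace and stop on an object; the grip force is fixed at half the most. Time passes only in rows, so rows that do not move let the fingers close. It gives the time, the measured TCP pose, the force and the opening at its end, in the units of the state.
- manip.get_state(): the state, without advancing time (a new reading comes with each control period).
- manip.camera(name): name is "scene" or "top" or "wrist"; returns a dict with "img" (384x512x3 uint8, red, green, blue), "range_z" (384x512 float32, m along the optical axis (not along the pixel's ray), 0 where there is no reading), "intrinsics" (3x3 intrinsics, pixels), "k1" (the pictures are not rectified: a ray, as slopes to the right and down, at radius r is drawn at 1 + k1 r^2 times it, then the intrinsics apply), "eye" and "rotation" of the camera in the world. Camera axes: x right, y down, z forward; pixel columns grow to the right and rows downward; lengths in m; the calibration is good to about 2 mm. A picture is of the moment at which its call begins.
- manip.job_done(): hands the job in, once; it reports no verdict.
Trained networks look in the newest picture that a camera, given by its name, has taken for a name from the list of things; names that differ only in an ending like _2 or _b are one class to them, and where a whole thing is asked for, a point or a joint stands for the part that bears it (a point fixed in the world has none). Each returns a list of dicts, best first, with "score" (0 to 1); they miss things now and then, are a little off and sometimes report something else, mostly with a low value. They report only what shows in the picture. A call takes as long as a camera call. They do not tell look-alikes from the thing itself.
- manip.look_for(camera, thing): "location" ([x, y, z] in m, in the coordinates of the camera as it stood for that picture, good to about 4 mm: the middle of the surface that is visible of it).
The state is a dict: "time_s": time; "q": joint angles; "dq": joint speeds; "tau": joint torques, N m; "tool_pos": TCP position; "tool_rot": TCP orientation; "wrist_force": force on the tool from outside, world axes, zero at the start; "wrist_torque": the same for the moment, N m; "width": opening from 0.0 (shut) to 1.0 (fully open).
Only numpy, scipy, OpenCV 4.12 (cv2) and the standard library are available. Lean on these libraries where they do the work, as an engineer would, in place of code of your own. Each camera call takes 0.05 s, during which the arm holds its last target.

## Working session

There is one attempt and no reset: what is moved stays moved. The work goes in short steps, Python scripts to look and compute and a tool call to move; the robot and the scene stay as the last step left them, time stands still between calls to the robot, and variables do not carry over. Pictures are saved under pics/ and viewed, and the job is handed in when it is done.

Besides the shell and the picture viewer there is one more tool, called after "Emit:" as name(argument=value, ...), one argument or row to a line, values as JSON. jog_arm: Moves the arm, as the interface text tells. Shift numbers are shares of 25 mm and turn numbers shares of 0.1 rad, none past 1 either way. Its arguments: {"type":"object","properties":{"steps":{"type":"array","items":{"type":"object","properties":{"xyz":{"type":"array","items":{"type":"number"}},"twist":{"type":"array","items":{"type":"number"}},"gripper":{"type":"number"}}}}},"required":["steps"]}

```bash
ls; mkdir -p pics
cat > h.py <<'E'
import numpy as np, cv2
from plant import manip
from scipy.spatial.transform import Rotation as R
def cloud(c):
    K=np.array(c["intrinsics"]);k1=c["k1"];z=c["range_z"]
    v,u=np.mgrid[0:z.shape[0],0:z.shape[1]]
    d=np.stack([(u-K[0,2])/K[0,0],(v-K[1,2])/K[1,1]],-1)
    p=d.copy()
    for _ in range(10):
        r2=(p**2).sum(-1,keepdims=True); p=d/(1+k1*r2)
    P=np.concatenate([p*z[...,None],z[...,None]],-1)
    return P@np.array(c["rotation"]).T+np.array(c["eye"])
def w(c,l): return np.array(c["rotation"])@np.array(l)+np.array(c["eye"])
def save(n,img,s=1.5):
    cv2.imwrite(n,cv2.resize(img[...,::-1],None,fx=s,fy=s,interpolation=cv2.INTER_CUBIC))
E
python3 - <<'E'
from h import *
s=manip.get_state();print({k:np.round(v,3) for k,v in s.items()})
for n in ["top","scene"]:
    c=manip.camera(n);save(f"pics/{n}0.png",c["img"]);np.savez(f"{n}0.npz",**c)
    print(n,np.round(c["eye"],3),np.round(c["rotation"],3).tolist(),c["k1"])
    for t in ["riser","clipboard","clipboard_lead","stapler","notes","tape","mug","pencup","calculator"]:
        for d in manip.look_for(n,t)[:3]: print(t,round(d["score"],2),np.round(w(c,d["location"]),3))
E
```

```text
pics
{'time_s': np.float64(0.0), 'q': array([ 1.222,  0.469, -0.049,  1.534,  0.024,  1.141, -0.082]), 'dq': array([ 0.002,  0.   , -0.001,  0.001,  0.002,  0.001,  0.001]), 'tau': array([ 0.0000e+00, -5.1031e+01, -4.6000e-02, -2.3771e+01,  1.1000e-02,
        7.0000e-03,  0.0000e+00]), 'tool_pos': array([ 0.212, -0.64 ,  0.303]), 'tool_rot': array([-0.698, -0.113,  0.698, -0.112]), 'wrist_force': array([-0.035, -0.814, -0.879]), 'wrist_torque': array([ 0.023, -0.02 ,  0.016]), 'width': np.float64(1.004)}
top [ 0.37  -0.024  1.312] [0.708, -0.704, 0.036, -0.047] 0.017595668944042846Traceback (most recent call last):
  File "<stdin>", line 7, in <module>
  File "h.py", line 13, in w
    def w(c,l): return np.array(c["rotation"])@np.array(l)+np.array(c["eye"])
                       ~~~~~~~~~~~~~~~~~~~~~~~^~~~~~~~~~~~
ValueError: matmul: Input operand 1 has a mismatch in its core dimension 0, with gufunc signature (n?,k),(k,m?)->(n?,m?) (size 3 is different from 4)
```

```bash
sed -i 's/np.array(c\["rotation"\])/R.from_quat(c["rotation"]).as_matrix()/' h.py
python3 - <<'E'
from h import *
for n in ["top","scene"]:
    c=manip.camera(n);save(f"pics/{n}0.png",c["img"]);np.savez(f"{n}0.npz",**c)
    print(n,np.round(c["eye"],3),np.round(c["rotation"],3).tolist(),c["k1"])
    for t in ["riser","clipboard","clipboard_lead","stapler","notes","tape","mug","pencup","calculator"]:
        for d in manip.look_for(n,t)[:3]: print(t,round(d["score"],2),np.round(w(c,d["location"]),3))
E
```

```text
top [ 0.37  -0.024  1.312] [0.708, -0.704, 0.036, -0.047] 0.017595668944042846
riser 0.8 [ 0.575 -0.103  0.069]
clipboard 0.98 [ 0.515 -0.085  0.076]
clipboard 0.91 [ 0.283 -0.231  0.004]
clipboard_lead 0.74 [ 0.284 -0.235  0.007]
clipboard_lead 0.71 [0.344 0.477 0.072]
clipboard_lead 0.68 [ 0.519 -0.082  0.074]
stapler 0.85 [ 0.673 -0.106  0.11 ]
stapler 0.4 [ 0.571 -0.103  0.071]
notes 0.58 [0.677 0.05  0.1  ]
tape 0.72 [ 0.665 -0.248  0.091]
mug 0.66 [0.608 0.432 0.047]
pencup 0.87 [0.345 0.475 0.07 ]
calculator 0.85 [ 0.48  -0.472  0.017]
scene [ 1.325 -0.838  0.984] [0.828, 0.344, -0.165, -0.411] -0.07765201837981892
riser 0.73 [ 0.589 -0.175  0.071]
clipboard 0.96 [ 0.286 -0.236  0.001]
clipboard 0.83 [ 0.523 -0.092  0.074]
clipboard_lead 0.94 [ 0.282 -0.242  0.001]
clipboard_lead 0.71 [ 0.591 -0.178  0.068]
clipboard_lead 0.59 [ 0.526 -0.094  0.074]
stapler 0.86 [ 0.689 -0.115  0.108]
notes 0.57 [0.687 0.037 0.1  ]
mug 0.82 [0.61  0.393 0.062]
pencup 0.81 [0.359 0.449 0.078]
calculator 0.96 [ 0.475 -0.475  0.014]
```

View pics/top0.png

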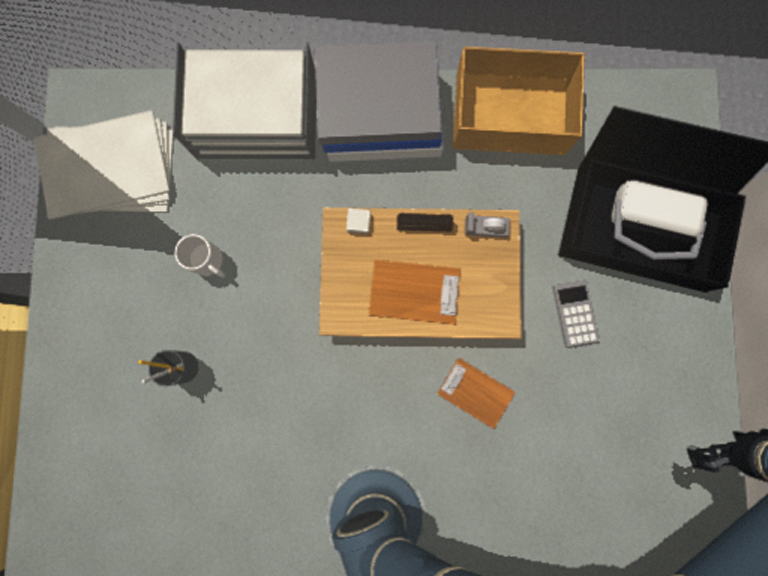

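View pics/scene0.png

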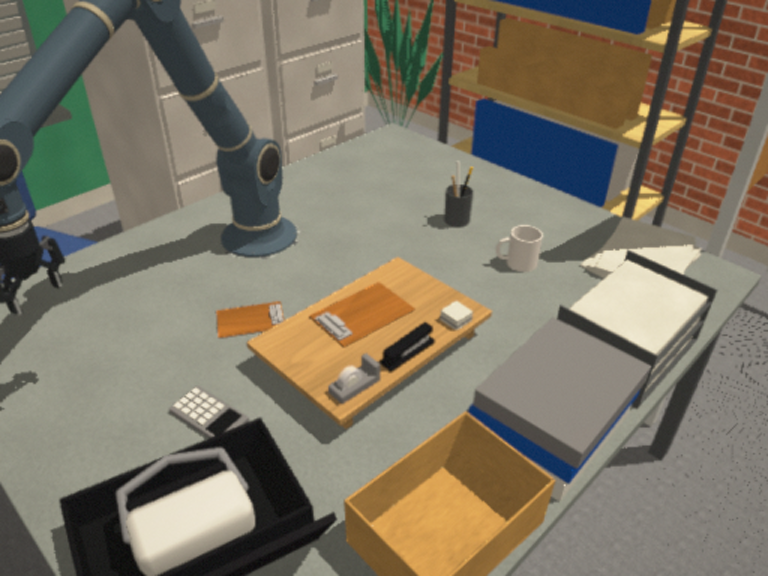

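Candidates in top0.png are the clipboard on the riser at (415,293) and a smaller one on the desk at (477,393). The first is meant, since it lies on the riser. I'll measure its size and check it in a crop.

```bash
cat >> h.py <<'E'
def rect(P):
    (cx,cy),(a,b),t=cv2.minAreaRect((P[:,:2]*1000).astype(np.float32)); return cx,cy,a,b,t
def masks(c,P):
    hsv=cv2.cvtColor(c["img"],cv2.COLOR_RGB2HSV)
    z=P[...,2];roi=(P[...,0]>.38)&(P[...,0]<.76)&(P[...,1]>-.36)&(P[...,1]<.25)
    return hsv,z,roi
E
python3 - <<'E'
from h import *
c=dict(np.load("top0.npz"));P=cloud(c);hsv,z,roi=masks(c,P)
r=roi&(z>.06)&(z<.082)
print("riser pts",r.sum(),rect(P[r]),np.median(z[r]))
for u,v in [(415,293),(340,300),(480,390),(450,295)]:
    i,j=int(v/1.5),int(u/1.5);print(u,v,hsv[i,j],c["img"][i,j],np.round(P[i,j],3))
save("pics/crop0.png",c["img"][130:290,200:370],4)
E
```

```text
riser pts 10155 (566.0662231445312, -97.53073120117188, 462.5291748046875, 301.0007019042969, 89.38370513916016) 0.07089637796297543
415 293 [ 13 178 175] [175 106  53] [ 0.515 -0.084  0.075]
340 300 [ 16 138 202] [202 152  93] [0.497 0.087 0.076]
480 390 [ 13 171 167] [167 104  55] [ 0.291 -0.245 -0.002]
450 295 [ 12  20 188] [188 179 173] [ 0.511 -0.166  0.087]
```

View pics/crop0.png

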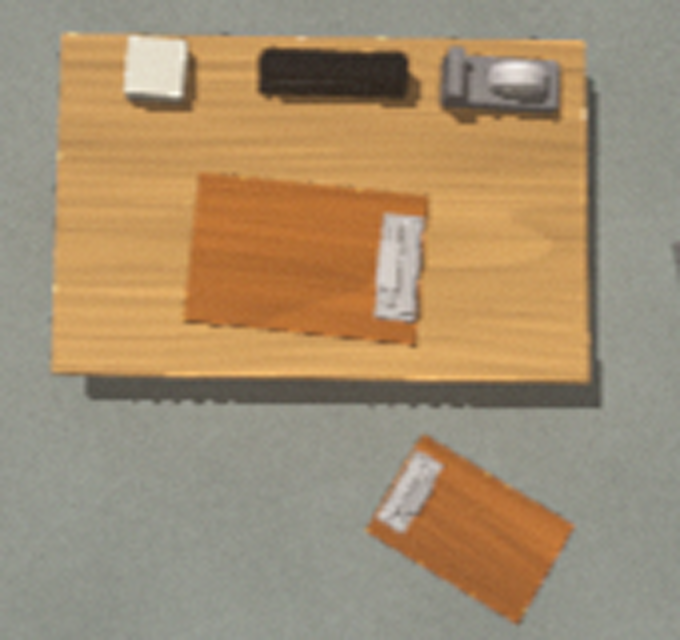

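```bash
cat >> h.py <<'E'
def fitlines(P,m,ang):
    """edge fits of mask in frame rotated by ang (y-axis dir): returns robust min/max lines"""
    pass
def clip_mask(c,P):
    hsv,z,roi=masks(c,P)
    img=c["img"].astype(int); ratio=img[...,2]/np.maximum(img[...,0],1)
    m=roi&(z>.06)&(z<.1)&(hsv[...,0]>8)&(hsv[...,0]<22)&(ratio<.40)
    m=cv2.morphologyEx(m.astype(np.uint8),cv2.MORPH_OPEN,np.ones((3,3)))
    n,l,s,_=cv2.connectedComponentsWithStats(m); k=1+np.argmax(s[1:,4]); m=l==k
    return m
def topproj(c,uv,zp):
    K=np.array(c["intrinsics"]);uv=np.array(uv,float)
    d=np.stack([(uv[:,0]-K[0,2])/K[0,0],(uv[:,1]-K[1,2])/K[1,1]],-1);p=d.copy()
    for _ in range(10): p=d/(1+c["k1"]*(p**2).sum(-1,keepdims=True))
    r=np.c_[p,np.ones(len(p))]@R.from_quat(c["rotation"]).as_matrix().T
    e=np.array(c["eye"]);return e+r*((zp-e[2])/r[:,2])[:,None]
def outline(c,m,zp):
    cs,_=cv2.findContours(m.astype(np.uint8),cv2.RETR_EXTERNAL,cv2.CHAIN_APPROX_NONE)
    k=max(cs,key=cv2.contourArea)
    return topproj(c,k[:,0,:],zp)
def sides(Q):
    """Q outline pts; fit 4 sides near-aligned to axes. returns centre,yaw,sizes (mm)"""
    cx,cy,a,b,t=rect(Q); 
    yaw=np.deg2rad(t); yaw=(yaw+np.pi/4)%(np.pi/2)-np.pi/4
    c0=np.array([cx,cy]);Rm=np.array([[np.cos(yaw),-np.sin(yaw)],[np.sin(yaw),np.cos(yaw)]])
    q=(Q[:,:2]*1000-c0)@Rm; h=np.array([np.ptp(q[:,0])/2,np.ptp(q[:,1])/2]);out={}
    for ax in (0,1):
        for sg in (-1,1):
            s=(np.abs(q[:,ax]-sg*h[ax])<8)&(np.abs(q[:,1-ax])<h[1-ax]*.85)
            vx,vy,x0,y0=cv2.fitLine(q[s].astype(np.float32),cv2.DIST_HUBER,0,.01,.01).ravel()
            d=np.array([vx,vy]);o=1-ax; d=d*np.sign(d[o])
            slope=d[ax]/d[o]; off=[x0,y0][ax]-slope*[x0,y0][o]
            out[(ax,sg)]=(slope,off,s.sum())
    return c0,yaw,Rm,out
E
python3 - <<'E'
from h import *
c=dict(np.load("top0.npz"));P=cloud(c);m=clip_mask(c,P)
img=c["img"].copy();img[m]=[0,0,255];save("pics/m0.png",img[130:290,200:370],4)
def rep(Q):
    c0,y,Rm,o=sides(Q);print(np.round(c0,1),round(y,4),{k:np.round(v,3).tolist() for k,v in o.items()})
rep(outline(c,m,.075))
hsv,z,roi=masks(c,P)
h2=(roi&(z>.05)).astype(np.uint8);h2=cv2.morphologyEx(h2,cv2.MORPH_OPEN,np.ones((5,5)))
rep(outline(c,h2,.07))
h3=(roi&(hsv[...,1]>60)&(hsv[...,0]<30)).astype(np.uint8);h3=cv2.morphologyEx(h3,cv2.MORPH_CLOSE,np.ones((5,5)));rep(outline(c,h3,.07))
K=c["intrinsics"];print(K)
for nm,lo in [("near strip objects",.087)]:
    mm=(roi&(z>lo)).astype(np.uint8);n,l,s,ce=cv2.connectedComponentsWithStats(mm)
    for k in range(1,n):
        if s[k,4]>30:
            q=P[l==k];print(s[k,4],np.round(q.min(0),3),np.round(q.max(0),3))
E
```

```text
[518.9 -83.6] -0.1005 {(0, -1): [0.003, -63.861, 49.0], (0, 1): [-0.002, 63.518, 49.0], (1, -1): [0.005, -98.086, 8.0], (1, 1): [0.005, 97.906, 31.0]}
[565.2 -97.3] -0.0101 {(0, -1): [-0.002, -148.123, 117.0], (0, 1): [0.0, 147.577, 117.0], (1, -1): [0.001, -226.452, 73.0], (1, 1): [0.001, 229.047, 72.0]}
[564.1 -98.2] -0.0101 {(0, -1): [-0.003, -149.812, 115.0], (0, 1): [0.0, 149.425, 123.0], (1, -1): [0.006, -229.535, 74.0], (1, 1): [-0.001, 229.821, 73.0]}
[[361.66735381   0.         252.874026  ]
 [  0.         361.66735381 194.63032516]
 [  0.           0.           1.        ]]
216 [0.655 0.023 0.088] [0.707 0.072 0.106]
365 [ 0.646 -0.297  0.087] [ 0.696 -0.2    0.129]
310 [ 0.663 -0.168  0.087] [ 0.694 -0.045  0.122]
39 [ 0.493 -0.162  0.087] [ 0.531 -0.145  0.094]
```

View pics/m0.png

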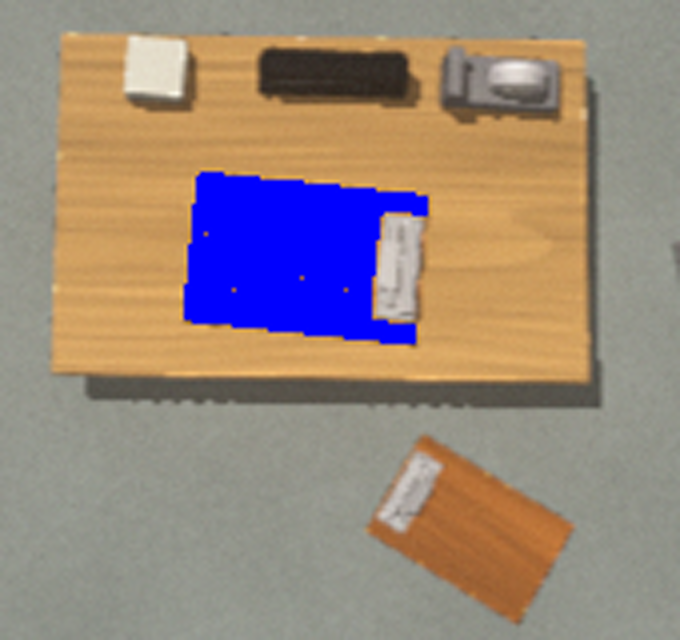

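```bash
cat >> h.py <<'E'
def plan(goal,yaw=-0.010,sg=None):
    s=manip.get_state();T=R.from_quat(s["tool_rot"]);M=T.as_matrix()
    best=None
    for sgn in (1,-1):
        y=sgn*np.array([np.cos(yaw),np.sin(yaw),0]);x=np.array([0,0,-1.]);z=np.cross(x,y)
        G=R.from_matrix(np.c_[x,y,z]);rv=(T.inv()*G).as_rotvec()
        if best is None or np.linalg.norm(rv)<np.linalg.norm(best): best=rv;GB=G
    d=np.array(goal)-s["tool_pos"]
    print("t",round(s["time_s"],2),"pos",np.round(s["tool_pos"],4),"F",np.round(s["wrist_force"],1),"w",round(s["width"],2),"q",np.round(s["q"],2))
    print("axes",np.round(M.T,3).tolist())
    print("rotvec/0.1",np.round(best/.1,2)," shift/25 (current axes)",np.round(M.T@d/.025,2)," (goal axes)",np.round(GB.as_matrix().T@d/.025,2),"goalaxes",np.round(GB.as_matrix().T,3).tolist())
E
python3 -c "
from h import *
plan([.513,-.245,.25])"
```

```text
t 1.1 pos [ 0.2122 -0.6408  0.3039] F [-0.4 -0.4  0. ] w 1.0 q [ 1.22  0.47 -0.05  1.53  0.02  1.14 -0.08]
axes [[0.0, -0.0, -1.0], [0.314, -0.949, 0.0], [-0.949, -0.314, -0.0]]
rotvec/0.1 [-12.41  -0.    -0.  ]  shift/25 (current axes) [  2.16 -11.25 -16.4 ]  (goal axes) [  2.16  11.87 -15.95] goalaxes [[0.0, 0.0, -1.0], [1.0, -0.01, 0.0], [-0.01, -1.0, 0.0]]
```

Emit:
jog_arm(
  steps=[
    {"xyz": [0.13,-0.66,-0.965],"twist": [0,0,0],"gripper": -0.6},
    {"xyz": [0.13,-0.66,-0.965],"twist": [0,0,0],"gripper": -0.6},
    {"xyz": [0.13,-0.66,-0.965],"twist": [0,0,0],"gripper": -0.6},
    {"xyz": [0.13,-0.66,-0.965],"twist": [0,0,0],"gripper": -0.6},
    {"xyz": [0.13,-0.66,-0.965],"twist": [0,0,0],"gripper": -0.6},
    {"xyz": [0.13,-0.66,-0.965],"twist": [0,0,0],"gripper": -0.6},
    {"xyz": [0.13,-0.66,-0.965],"twist": [0,0,0],"gripper": -0.6},
    {"xyz": [0.13,-0.66,-0.965],"twist": [0,0,0],"gripper": -0.6},
    {"xyz": [0.13,-0.66,-0.965],"twist": [0,0,0],"gripper": -0.6},
    {"xyz": [0.13,-0.66,-0.965],"twist": [0,0,0],"gripper": -0.6},
    {"xyz": [0.13,-0.66,-0.965],"twist": [0,0,0],"gripper": -0.6},
    {"xyz": [0.13,-0.66,-0.965],"twist": [0,0,0],"gripper": -0.6},
    {"xyz": [0.13,-0.66,-0.965],"twist": [0,0,0],"gripper": -0.6},
    {"xyz": [0.13,-0.66,-0.965],"twist": [0,0,0],"gripper": -0.6},
    {"xyz": [0.13,-0.66,-0.965],"twist": [0,0,0],"gripper": -0.6},
    {"xyz": [0.13,-0.66,-0.965],"twist": [0,0,0],"gripper": -0.6},
    {"xyz": [0.13,-0.66,-0.965],"twist": [0,0,0],"gripper": -0.6},
  ],
)

```text
time_s: 3.22
tool_pos: [0.514, -0.2449, 0.2488]
tool_rot: [0.698, 0.112, -0.698, 0.113]
wrist_force: [-0.1, 0.5, 0.4]
width: 0.802
```

Emit:
jog_arm(
  steps=[
    {"xyz": [0,0,0],"twist": [-0.95,0,0],"gripper": -0.6},
    {"xyz": [0,0,0],"twist": [-0.95,0,0],"gripper": -0.6},
    {"xyz": [0,0,0],"twist": [-0.95,0,0],"gripper": -0.6},
    {"xyz": [0,0,0],"twist": [-0.95,0,0],"gripper": -0.6},
    {"xyz": [0,0,0],"twist": [-0.95,0,0],"gripper": -0.6},
    {"xyz": [0,0,0],"twist": [-0.95,0,0],"gripper": -0.6},
    {"xyz": [0,0,0],"twist": [-0.95,0,0],"gripper": -0.6},
    {"xyz": [0,0,0],"twist": [-0.95,0,0],"gripper": -0.6},
    {"xyz": [0,0,0],"twist": [-0.95,0,0],"gripper": -0.6},
    {"xyz": [0,0,0],"twist": [-0.95,0,0],"gripper": -0.6},
    {"xyz": [0,0,0],"twist": [-0.95,0,0],"gripper": -0.6},
    {"xyz": [0,0,0],"twist": [-0.95,0,0],"gripper": -0.6},
    {"xyz": [0,0,0],"twist": [-0.95,0,0],"gripper": -0.6},
    {"xyz": [0,0,0],"twist": [0,0,0],"gripper": -0.6},
  ],
)

```text
time_s: 4.97
tool_pos: [0.5134, -0.2457, 0.2487]
tool_rot: [0.504, 0.496, -0.504, 0.496]
wrist_force: [-0.3, -0.3, -0.2]
width: 0.799
```

Run:
```python
from h import *
plan([.513,-.245,.145])
c=manip.camera("wrist");np.savez("wrist1.npz",**c);save("pics/wrist1.png",c["img"])
P=cloud(c)
s=manip.get_state();M=R.from_quat(s["tool_rot"]).as_matrix()
L=(P-s["tool_pos"])@M
v=c["range_z"]>0
n=v&(L[...,0]<.1)&(np.abs(L[...,1])<.08)&(np.abs(L[...,2])<.03)
print(n.sum())
for sg in(-1,1):
    q=L[n&(L[...,1]*sg>0)];print(np.round(np.percentile(q,[0,1,50,99,100],axis=0),4).tolist() if len(q) else None)
```

```text
t 4.97 pos [ 0.5134 -0.2457  0.2487] F [-0.3 -0.3 -0.2] w 0.8 q [ 0.75  0.4  -0.48  1.83  0.22  0.97  0.15]
axes [[0.0, 0.0, -1.0], [1.0, -0.017, 0.0], [-0.017, -1.0, -0.0]]
rotvec/0.1 [-0.07 -0.   -0.  ]  shift/25 (current axes) [ 4.15 -0.02 -0.03]  (goal axes) [ 4.15 -0.02 -0.03] goalaxes [[0.0, 0.0, -1.0], [1.0, -0.01, 0.0], [-0.01, -1.0, 0.0]]
35898
[[-0.0204, -0.0672, -0.0192], [-0.0172, -0.0652, -0.0168], [0.0052, -0.0391, -0.0102], [0.0587, -0.0016, 0.0103], [0.066, -0.0002, 0.0141]]
[[-0.0202, 0.0, -0.0192], [-0.0173, 0.0014, -0.0168], [0.0042, 0.0398, -0.0102], [0.0588, 0.0654, 0.0104], [0.0658, 0.0671, 0.0139]]
```

View pics/wrist1.png

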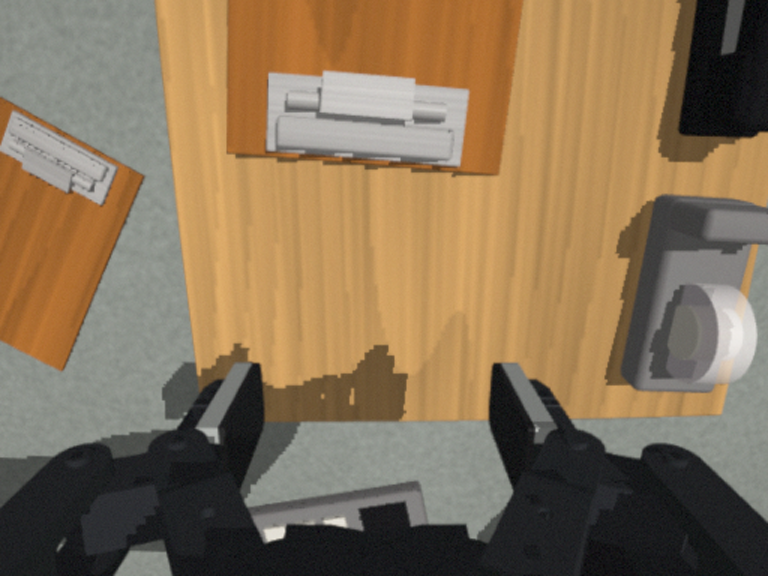

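Emit:
jog_arm(
  steps=[
    {"xyz": [0.8,0,0],"twist": [-0.07,0,0],"gripper": -0.6},
    {"xyz": [0.8,0,0],"twist": [0,0,0],"gripper": -0.6},
    {"xyz": [0.8,0,0],"twist": [0,0,0],"gripper": -0.6},
    {"xyz": [0.8,0,0],"twist": [0,0,0],"gripper": -0.6},
    {"xyz": [0.8,0,0],"twist": [0,0,0],"gripper": -0.6},
    {"xyz": [0,0,0],"twist": [0,0,0],"gripper": -0.6},
  ],
)

```text
time_s: 5.78
tool_pos: [0.5125, -0.2453, 0.1474]
tool_rot: [-0.502, -0.499, 0.503, -0.496]
wrist_force: [-0.0, -0.3, 1.1]
width: 0.8
```

Run:
```python
from h import *
plan([.513,-.245,.14])
c=manip.camera("wrist");np.savez("wrist2.npz",**c);save("pics/wrist2.png",c["img"])
P=cloud(c)
s=manip.get_state();M=R.from_quat(s["tool_rot"]).as_matrix()
L=(P-s["tool_pos"])@M
v=c["range_z"]>0
# riser height near fingers
r=v&(np.abs(L[...,1])<.025)&(L[...,2]<-.02)&(L[...,2]>-.05);print("riser z",np.median(P[r][:,2]),r.sum())
for sg in(-1,1):
    n=v&(L[...,1]*sg>.03)&(L[...,1]*sg<.06)&(np.abs(L[...,2])<.02)&(P[...,2]>.074)&(P[...,2]<.1)
    print(n.sum(),np.round(np.percentile(P[n],[0,1,50,99,100],axis=0),4).tolist())
```

```text
t 5.78 pos [ 0.5125 -0.2453  0.1474] F [-0.  -0.3  1.1] w 0.8 q [ 0.71  0.52 -0.44  1.91  0.31  0.78  0.09]
axes [[-0.003, 0.001, -1.0], [1.0, -0.01, -0.003], [-0.01, -1.0, -0.001]]
rotvec/0.1 [ 0.   -0.01  0.03]  shift/25 (current axes) [ 0.3   0.02 -0.01]  (goal axes) [ 0.3   0.02 -0.01] goalaxes [[0.0, 0.0, -1.0], [1.0, -0.01, 0.0], [-0.01, -1.0, 0.0]]
riser z 0.07031125857641587 7022
839 [[0.4644, -0.2572, 0.082], [0.4652, -0.2563, 0.0831], [0.4781, -0.2389, 0.0933], [0.4787, -0.2345, 0.0998], [0.4789, -0.2342, 0.1]]
844 [[0.546, -0.2584, 0.0817], [0.5461, -0.2572, 0.0828], [0.5469, -0.2399, 0.0931], [0.5599, -0.2353, 0.0998], [0.5605, -0.2351, 0.1]]
```

View pics/wrist2.png

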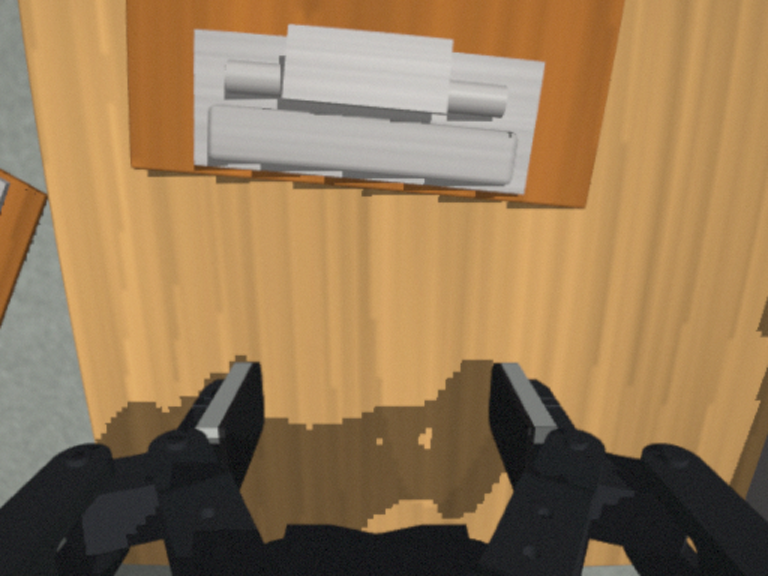

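Emit:
jog_arm(
  steps=[
    {"xyz": [0.2,0,0],"twist": [0,0,0],"gripper": -0.6},
    {"xyz": [0.2,0,0],"twist": [0,0,0],"gripper": -0.6},
    {"xyz": [0,0,-0.8],"twist": [0,0,0],"gripper": -0.6},
    {"xyz": [0,0,-0.6],"twist": [0,0,0],"gripper": -0.6},
    {"xyz": [0,0,0],"twist": [0,0,0],"gripper": -0.6},
  ],
)

```text
time_s: 6.45
tool_pos: [0.5141, -0.208, 0.139]
tool_rot: [0.501, 0.499, -0.501, 0.499]
wrist_force: [-0.6, -0.1, -0.7]
width: 0.8
```

```bash
cat >> h.py <<'E'
def tips(n):
    c=manip.camera("wrist");np.savez(n+".npz",**c);save(f"pics/{n}.png",c["img"])
    P=cloud(c);s=manip.get_state();M=R.from_quat(s["tool_rot"]).as_matrix();L=(P-s["tool_pos"])@M
    for sg in(-1,1):
        m=(c["range_z"]>0)&(L[...,1]*sg>.03)&(L[...,1]*sg<.06)&(np.abs(L[...,2])<.014)&(L[...,0]>.03)&(L[...,0]<.0672)
        print(m.sum(),np.round(np.percentile(P[m],[1,50,99],axis=0),4).tolist())
E
python3 - <<'E'
from h import *
plan([.513,-.210,.1375]);tips("wrist3")
E
```

```text
t 6.45 pos [ 0.5141 -0.208   0.139 ] F [-0.6 -0.1 -0.7] w 0.8 q [ 0.65  0.52 -0.44  1.95  0.32  0.74  0.02]
axes [[0.0, 0.001, -1.0], [1.0, -0.005, 0.0], [-0.005, -1.0, -0.001]]
rotvec/0.1 [ 0.05 -0.01 -0.  ]  shift/25 (current axes) [ 0.06 -0.04  0.08]  (goal axes) [ 0.06 -0.04  0.08] goalaxes [[0.0, 0.0, -1.0], [1.0, -0.01, 0.0], [-0.01, -1.0, 0.0]]
2233 [[0.4666, -0.2193, 0.0749], [0.4797, -0.2018, 0.0951], [0.4804, -0.1972, 0.1087]]
2208 [[0.5478, -0.2197, 0.0749], [0.5485, -0.2023, 0.0955], [0.5617, -0.1975, 0.1087]]
```

View pics/wrist3.png

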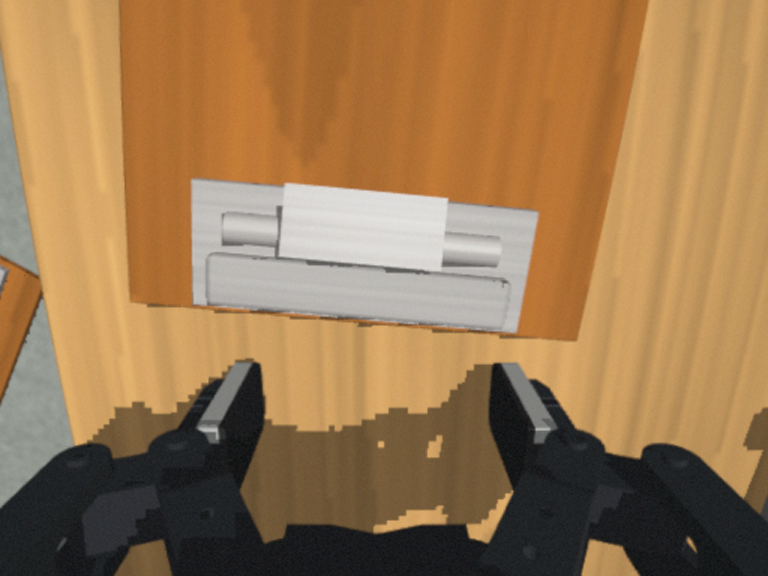

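Emit:
jog_arm(
  steps=[
    {"xyz": [0.05,0,0],"twist": [0,0,0],"gripper": -0.6},
    {"xyz": [0,0,-0.4],"twist": [0,0,0],"gripper": -0.6},
    {"xyz": [0,0,-0.3],"twist": [0,0,0],"gripper": -0.6},
    {"xyz": [0,0,-0.3],"twist": [0,0,0],"gripper": -0.6},
    {"xyz": [0,0,-0.3],"twist": [0,0,0],"gripper": -0.6},
    {"xyz": [0,0,-0.3],"twist": [0,0,0],"gripper": -0.6},
  ],
)

```text
time_s: 7.25
tool_pos: [0.5141, -0.17, 0.1374]
tool_rot: [-0.502, -0.498, 0.502, -0.498]
wrist_force: [1.2, -1.1, -0.1]
width: 0.805
```

Run:
```python
from h import *
plan([.513,-.060,.1375]);tips("wrist4")
```

```text
t 7.25 pos [ 0.5141 -0.17    0.1374] F [ 1.2 -1.1 -0.1] w 0.8 q [ 0.59  0.5  -0.44  1.98  0.32  0.73 -0.06]
axes [[0.0, -0.0, -1.0], [1.0, -0.009, 0.0], [-0.009, -1.0, 0.0]]
rotvec/0.1 [ 0.01  0.   -0.  ]  shift/25 (current axes) [-0.   -0.08 -4.4 ]  (goal axes) [-0.   -0.09 -4.4 ] goalaxes [[0.0, 0.0, -1.0], [1.0, -0.01, 0.0], [-0.01, -1.0, 0.0]]
3054 [[0.4547, -0.1814, 0.0703], [0.479, -0.1637, 0.0877], [0.4834, -0.1548, 0.1068]]
3413 [[0.5445, -0.1818, 0.0703], [0.5507, -0.1643, 0.0846], [0.5734, -0.1554, 0.1069]]
```

View pics/wrist4.png

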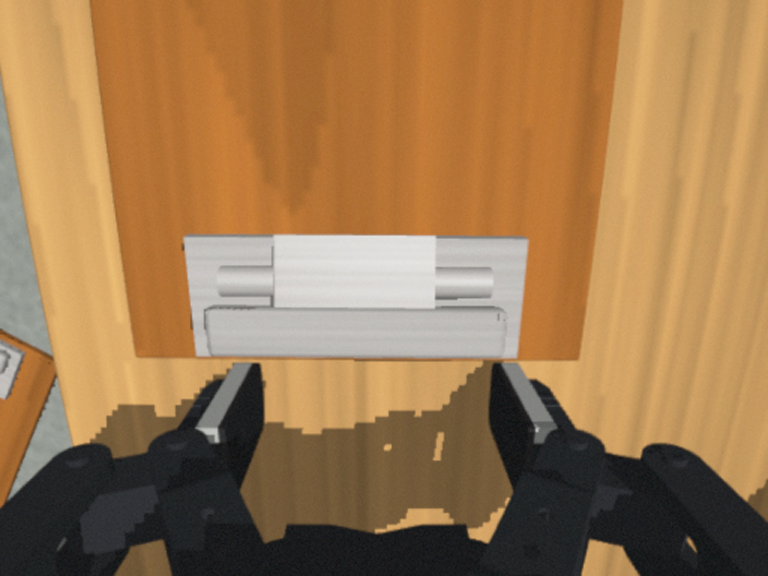

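Emit:
jog_arm(
  steps=[
    {"xyz": [0,0,-0.3],"twist": [0,0,0],"gripper": -0.6},
    {"xyz": [0,0,-0.35],"twist": [0,0,0],"gripper": -0.6},
    {"xyz": [0,0,-0.35],"twist": [0,0,0],"gripper": -0.6},
    {"xyz": [0,0,-0.35],"twist": [0,0,0],"gripper": -0.6},
    {"xyz": [0,0,-0.35],"twist": [0,0,0],"gripper": -0.6},
    {"xyz": [0,0,-0.35],"twist": [0,0,0],"gripper": -0.6},
    {"xyz": [0,0,-0.35],"twist": [0,0,0],"gripper": -0.6},
    {"xyz": [0,0,-0.35],"twist": [0,0,0],"gripper": -0.6},
    {"xyz": [0,0,-0.35],"twist": [0,0,0],"gripper": -0.6},
    {"xyz": [0,0,-0.35],"twist": [0,0,0],"gripper": -0.6},
    {"xyz": [0,0,-0.35],"twist": [0,0,0],"gripper": -0.6},
    {"xyz": [0,0,-0.35],"twist": [0,0,0],"gripper": -0.6},
    {"xyz": [0,0,-0.2],"twist": [0,0,0],"gripper": -0.6},
    {"xyz": [0,0,-0.1],"twist": [0,0,0],"gripper": -0.6},
    {"xyz": [0,0,0],"twist": [0,0,0],"gripper": -0.6},
  ],
)

```text
time_s: 9.18
tool_pos: [0.515, -0.0589, 0.1373]
tool_rot: [0.502, 0.498, -0.502, 0.498]
wrist_force: [-0.3, -0.7, 1.3]
width: 0.803
```

Run:
```python
from h import *
plan([.513,-.040,.1375]);tips("wrist5")
c=manip.camera("top");np.savez("top5.npz",**c);save("pics/top5.png",c["img"][110:310,160:380],3)
P=cloud(c);m=clip_mask(c,P)
Q=outline(c,m,.075)
def rep(Q):
    c0,y,Rm,o=sides(Q);print(np.round(c0,1),round(y,4),{k:np.round(v,3).tolist() for k,v in o.items()})
rep(Q)
```

```text
t 9.18 pos [ 0.515  -0.0589  0.1373] F [-0.3 -0.7  1.3] w 0.8 q [ 0.4   0.48 -0.46  2.03  0.32  0.7  -0.27]
axes [[-0.0, 0.001, -1.0], [1.0, -0.009, -0.0], [-0.009, -1.0, -0.001]]
rotvec/0.1 [ 0.01 -0.01  0.  ]  shift/25 (current axes) [-0.01 -0.09 -0.75]  (goal axes) [-0.01 -0.09 -0.75] goalaxes [[0.0, 0.0, -1.0], [1.0, -0.01, 0.0], [-0.01, -1.0, 0.0]]
3136 [[0.4555, -0.0706, 0.0701], [0.48, -0.0526, 0.087], [0.4845, -0.045, 0.1068]]
3391 [[0.5455, -0.0712, 0.0701], [0.5512, -0.0534, 0.0846], [0.5744, -0.0456, 0.1068]]
[509.5  53.7] 0.0051 {(0, -1): [-0.001, -60.756, 48.0], (0, 1): [-0.0, 64.115, 41.0], (1, -1): [1.869, 2.844, 3.0], (1, 1): [0.017, 96.201, 33.0]}
```

View pics/top5.png

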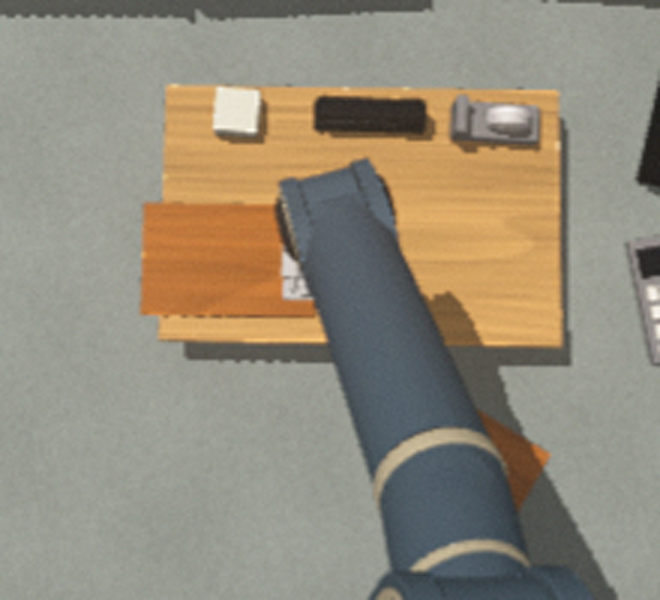

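View pics/wrist5.png

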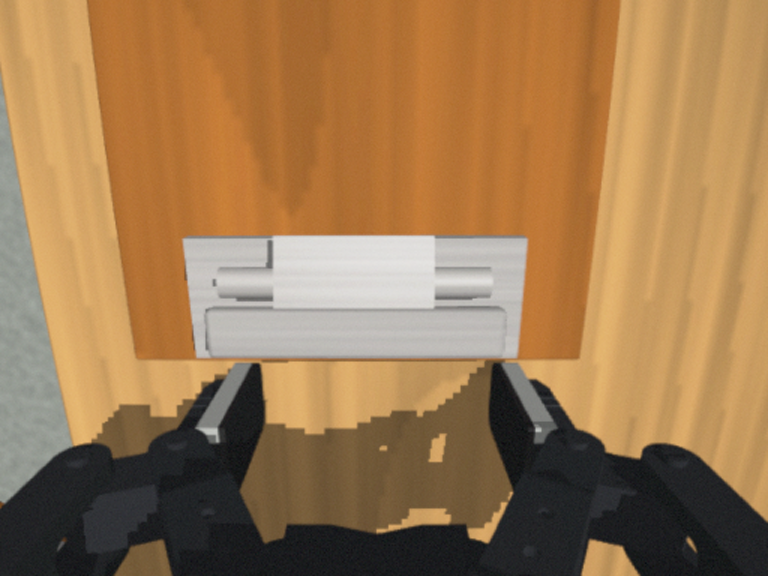

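```bash
cat >> h.py <<'E'
from scipy.ndimage import map_coordinates
def w2pix(c,X):
    q=(np.asarray(X)-np.array(c["eye"]))@R.from_quat(c["rotation"]).as_matrix()
    p=q[:,:2]/q[:,2:];p=p*(1+c["k1"]*(p**2).sum(-1,keepdims=True));K=np.array(c["intrinsics"])
    return np.c_[p[:,0]*K[0,0]+K[0,2],p[:,1]*K[1,1]+K[1,2]]
def edge(c,a,b,zp,ch=None,half=.008,n=60):
    """subpixel edge near world segment a-b (xy m): returns fitted pts, mean pos, angle"""
    a,b=np.array(a),np.array(b);d=(b-a)/np.linalg.norm(b-a);nrm=np.array([-d[1],d[0]])
    t=np.linspace(0,1,n);o=np.linspace(-half,half,41)
    X=(a+(b-a)*t[:,None])[:,None,:]+o[None,:,None]*nrm
    px=w2pix(c,np.c_[X.reshape(-1,2),np.full(n*41,zp)])
    im=c["img"].astype(float);vals=np.stack([map_coordinates(im[...,k],[px[:,1],px[:,0]],order=1).reshape(n,41) for k in range(3)],-1)
    m0,m1=vals[:,:6].mean((0,1)),vals[:,-6:].mean((0,1));w_=m1-m0
    f=((vals-m0)@w_)/(w_@w_)           # 0->1
    off=o[-1]-np.clip(f,-.3,1.3).sum(1)*(o[1]-o[0])  # area edge position
    pts=(a+(b-a)*t[:,None])+off[:,None]*nrm
    s=(pts-a)@d
    keep=np.abs(off-np.median(off))<.004
    for _ in range(3):
        k=np.polyfit(s[keep],off[keep],1);r=off-np.polyval(k,s);keep=np.abs(r)<2.5*max(r[keep].std(),2e-4)
    return dict(slope=k[0],mid=(a+b)/2+nrm*np.polyval(k,np.linalg.norm(b-a)/2),std=r[keep].std(),contrast=np.linalg.norm(w_),n=keep.sum())
E
python3 - <<'E'
from h import *
A=dict(np.load("top0.npz"));B=dict(np.load("top5.npz"))
C=np.array([.5641,-.0982]);y=-.0101;ex=np.array([np.cos(y),np.sin(y)]);ey=np.array([-np.sin(y),np.cos(y)])
def rw(u,v): return C+u*ex+v*ey
def show(n,e): print(n,"yaw",round(y+e["slope"],4),"mid riser frame mm",np.round(((e["mid"]-C)@np.c_[ex,ey])*1000,1),round(e["std"]*1e3,2),round(e["contrast"]),e["n"])
for nm,c in(("A",A),("B",B)):
    show(nm+" left",edge(c,rw(-.14 if nm=="A" else .045,.23),rw(.14,.23),.07))
    show(nm+" far",edge(c,rw(.15,-.22),rw(.15,.22),.07))
    show(nm+" near",edge(c,rw(-.15,-.22),rw(-.15,.22),.07))
# board, before
y0=-.1005;c0=np.array([.5189,-.0836]);bx=np.array([np.cos(y0),np.sin(y0)]);by=np.array([-np.sin(y0),np.cos(y0)])
for n,a,b in(("lead",(-.055,.1),(.055,.1)),("far",(.065,-.09),(.065,.09)),("near",(-.065,-.09),(-.065,.09))):
    e=edge(A,c0+a[0]*bx+a[1]*by,c0+b[0]*bx+b[1]*by,.075);print("A board",n,y0+e["slope"],np.round(((e["mid"]-c0)@np.c_[bx,by])*1000,1),e["std"],e["contrast"])
print(((np.array([.5095,.0537])-C)@np.c_[ex,ey]))
for ux in (-.055,):
    show("B lead",edge(B,rw(-.105,.2495),rw(.0,.2495),.075))
    show("B far",edge(B,rw(.0105,.12),rw(.0105,.24),.075))
    show("B near",edge(B,rw(-.1195,.12),rw(-.1195,.22),.075))
E
```

```text
A left yaw -0.0147 mid riser frame mm [  0.  230.3] 0.35 71 57
A far yaw -0.0093 mid riser frame mm [151.8  -0. ] 0.69 64 53
A near yaw -0.0077 mid riser frame mm [-148.4   -0. ] 0.89 149 57
B left yaw -0.0135 mid riser frame mm [ 92.5 230.3] 0.24 71 56
B far yaw -0.0088 mid riser frame mm [151.8  -0. ] 0.94 66 56
B near yaw -0.0053 mid riser frame mm [-151.3   -0. ] 0.61 94 33
A board lead -0.11005197218320942 [-0.  98.9] 0.0011700120161470212 64.01533873237715
A board far -0.10246989300826925 [64.2 -0. ] 0.0007191710897350979 66.52236814615696
A board near -0.09662770336983367 [-67.2  -0. ] 0.0011993471101708981 74.18264063178074
[-0.05613138  0.1513408 ]
B lead yaw -0.0051 mid riser frame mm [-52.5 250.8] 0.25 100 59
B far yaw -0.014 mid riser frame mm [ 10.5 180. ] 0.85 74 60
B near yaw -0.0421 mid riser frame mm [-122.4  170. ] 1.22 75 60
```

Emit:
jog_arm(
  steps=[
    {"xyz": [0,0,-0.2],"twist": [-0.01,0,0],"gripper": -0.6},
    {"xyz": [0,0,-0.2],"twist": [0,0,0],"gripper": -0.6},
    {"xyz": [0,0,-0.15],"twist": [0,0,0],"gripper": -0.6},
    {"xyz": [0,0,-0.1],"twist": [0,0,0],"gripper": -0.6},
    {"xyz": [0,0,-0.07],"twist": [0,0,0],"gripper": -0.6},
    {"xyz": [0,0,0],"twist": [0,0,0],"gripper": -0.6},
    {"xyz": [0,0,0],"twist": [0,0,0],"gripper": -0.6},
  ],
)

```text
time_s: 10.15
tool_pos: [0.5153, -0.0411, 0.1375]
tool_rot: [0.502, 0.498, -0.502, 0.498]
wrist_force: [-0.2, -0.3, -0.5]
width: 0.8
```

```bash
cat > chk.py <<'E'
from h import *
import sys
n=sys.argv[1]
plan([.513,-.080,.3]);tips("wrist"+n)
B=manip.camera("top");np.savez(f"top{n}.npz",**B);save(f"pics/top{n}.png",B["img"][110:310,160:380],3)
C=np.array([.5641,-.0982]);y=-.0101;ex=np.array([np.cos(y),np.sin(y)]);ey=np.array([-np.sin(y),np.cos(y)])
def rw(u,v): return C+u*ex+v*ey
def show(n,e): print(n,"yaw",round(y+e["slope"],4),"mid riser frame mm",np.round(((e["mid"]-C)@np.c_[ex,ey])*1000,1),round(e["std"]*1e3,2),round(e["contrast"]),e["n"])
show("riser left",edge(B,rw(.045,.23),rw(.14,.23),.07))
show("lead",edge(B,rw(-.11,.269),rw(.003,.269),.075))
show("far",edge(B,rw(.0105,.12),rw(.0105,.225),.075))
show("far out",edge(B,rw(.0105,.236),rw(.0105,.264),.075))
show("near",edge(B,rw(-.1195,.10),rw(-.1195,.225),.075))
P=cloud(B);m=clip_mask(B,P);c0,yy,_,o=sides(outline(B,m,.075));print(np.round(c0,1),round(yy,4))
L=(P[...,:2]-C)@np.c_[ex,ey]
for lo,hi in((.18,.22),(.24,.262)):
    k=(L[...,1]>lo)&(L[...,1]<hi)&(L[...,0]>-.105)&(L[...,0]<0);print("board z",lo,np.round(np.median(P[k][:,2]),4))
for t in ["stapler","notes","tape","mug","pencup","calculator"]:
    d=manip.look_for("top",t)
    if d: print(t,np.round(w(B,d[0]["location"]),3))
E
python3 chk.py 6
```

```text
t 10.15 pos [ 0.5153 -0.0411  0.1375] F [-0.2 -0.3 -0.5] w 0.8 q [ 0.36  0.47 -0.46  2.04  0.32  0.7  -0.31]
axes [[0.0, 0.0, -1.0], [1.0, -0.008, 0.0], [-0.008, -1.0, -0.0]]
rotvec/0.1 [ 0.02 -0.   -0.  ]  shift/25 (current axes) [-6.5  -0.08  1.56]  (goal axes) [-6.5  -0.08  1.56] goalaxes [[0.0, 0.0, -1.0], [1.0, -0.01, 0.0], [-0.01, -1.0, 0.0]]
2957 [[0.456, -0.0526, 0.0703], [0.4806, -0.0348, 0.0884], [0.4847, -0.0273, 0.107]]
3211 [[0.546, -0.0532, 0.0704], [0.5512, -0.0355, 0.0863], [0.5746, -0.0278, 0.1071]]
riser left yaw -0.0101 mid riser frame mm [ 92.5 230.3] 0.32 71 60
lead yaw -0.0063 mid riser frame mm [-53.5 268.8] 0.27 102 60
far yaw -0.01 mid riser frame mm [  9.8 172.5] 0.81 79 57
far out yaw -0.0019 mid riser frame mm [  9.9 250. ] 0.09 99 60
near yaw -0.0388 mid riser frame mm [-122.5  162.5] 1.11 75 60
[509.4  72.8] 0.0051
board z 0.18 0.0757
board z 0.24 0.0756
stapler [ 0.672 -0.105  0.108]
notes [ 0.592 -0.177  0.069]
tape [ 0.666 -0.248  0.09 ]
mug [0.606 0.433 0.048]
pencup [0.345 0.475 0.069]
calculator [ 0.477 -0.473  0.017]
```

View pics/top6.png

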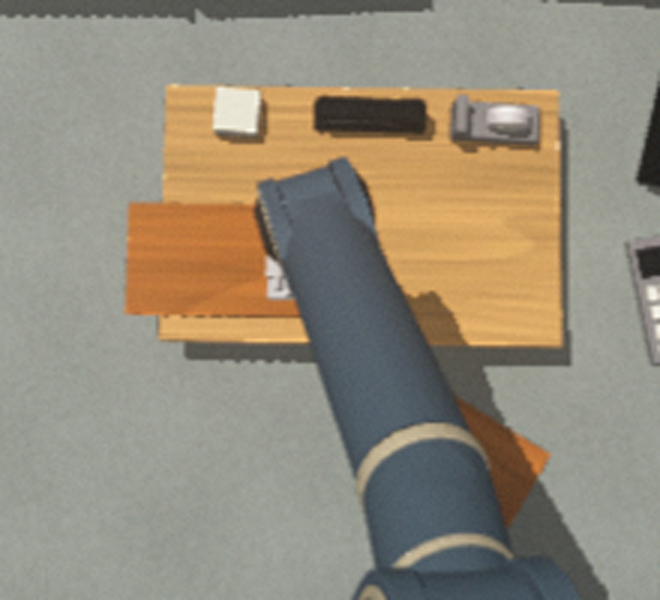

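Emit:
jog_arm(
  steps=[
    {"xyz": [0,0,-0.07],"twist": [0,0,0],"gripper": -0.6},
    {"xyz": [0,0,0],"twist": [0,0,0],"gripper": -0.6},
    {"xyz": [0,0,0],"twist": [0,0,0],"gripper": -0.6},
    {"xyz": [0,0,0.4],"twist": [0,0,0],"gripper": -0.6},
    {"xyz": [0,0,0.8],"twist": [0,0,0],"gripper": -0.6},
    {"xyz": [0,0,0.8],"twist": [0,0,0],"gripper": -0.6},
    {"xyz": [-0.4,0,0.4],"twist": [0,0,0],"gripper": -0.6},
    {"xyz": [-1,0,0],"twist": [0,0,0],"gripper": -0.6},
    {"xyz": [-1,0,0],"twist": [0,0,0],"gripper": -0.6},
    {"xyz": [-1,0,0.5],"twist": [0,0,0],"gripper": -0.6},
    {"xyz": [-1,0,1],"twist": [0,0,0],"gripper": -0.6},
    {"xyz": [-0.5,0,1],"twist": [0,0,0],"gripper": -0.6},
    {"xyz": [0,0,1],"twist": [0,0,0],"gripper": -0.6},
    {"xyz": [0,0,1],"twist": [0,0,0],"gripper": -0.6},
    {"xyz": [0,0,1],"twist": [0,0,0],"gripper": -0.6},
    {"xyz": [0,0,1],"twist": [0,0,0],"gripper": -0.6},
    {"xyz": [0,0,1],"twist": [0,0,0],"gripper": -0.6},
    {"xyz": [0,0,0],"twist": [0,0,0],"gripper": -0.6},
  ],
)

```text
time_s: 12.8
tool_pos: [0.5128, -0.289, 0.2603]
tool_rot: [-0.503, -0.497, 0.503, -0.497]
wrist_force: [-1.1, 0.8, 0.3]
width: 0.798
```

```bash
python3 chk.py 7
python3 - <<'E'
from h import *
c=manip.camera("scene");save("pics/scene7.png",c["img"])
B=dict(np.load("top7.npz"));P=cloud(B);m=clip_mask(B,P);c0,y,_,o=sides(outline(B,m,.075));print({k:np.round(v,3).tolist() for k,v in o.items()})
for n in("top0","top7"):
    B=dict(np.load(n+".npz"));P=cloud(B);_,z,roi=masks(B,P);roi&=P[...,0]>.63
    k,l,s,_=cv2.connectedComponentsWithStats((roi&(z>.087)).astype(np.uint8))
    for i in range(1,k):
        if s[i,4]>60: print(n,np.round(P[l==i].mean(0),4),s[i,4])
E
```

```text
t 12.8 pos [ 0.5128 -0.289   0.2603] F [-1.1  0.8  0.3] w 0.8 q [ 0.78  0.41 -0.44  1.77  0.2   1.    0.25]
axes [[0.0, -0.0, -1.0], [1.0, -0.012, 0.0], [-0.012, -1.0, 0.0]]
rotvec/0.1 [-0.02  0.   -0.  ]  shift/25 (current axes) [-1.59 -0.09 -8.36]  (goal axes) [-1.59 -0.08 -8.36] goalaxes [[0.0, 0.0, -1.0], [1.0, -0.01, 0.0], [-0.01, -1.0, 0.0]]
2217 [[0.4654, -0.2999, 0.1962], [0.4784, -0.2825, 0.2165], [0.4791, -0.278, 0.2298]]
2194 [[0.5465, -0.3008, 0.1964], [0.5473, -0.2836, 0.2168], [0.5604, -0.2789, 0.23]]
riser left yaw -0.0097 mid riser frame mm [ 92.5 230.3] 0.34 71 60
lead yaw -0.0057 mid riser frame mm [-53.5 269.8] 0.34 102 60
far yaw -0.0261 mid riser frame mm [ 10.2 172.5] 0.55 75 55
far out yaw -0.0018 mid riser frame mm [  9.9 250. ] 0.12 99 60
near yaw -0.036 mid riser frame mm [-122.4  162.5] 0.98 73 60
[509.4  72.1] 0.005
board z 0.18 0.0753
board z 0.24 0.0755
stapler [ 0.674 -0.104  0.11 ]
notes [0.679 0.049 0.097]
tape [ 0.668 -0.247  0.092]
mug [0.607 0.432 0.048]
pencup [0.345 0.476 0.071]
{(0, -1): [-0.001, -60.761, 48.0], (0, 1): [-0.0, 64.131, 50.0], (1, -1): [-0.019, -95.048, 7.0], (1, 1): [-0.024, 96.302, 32.0]}
top0 [0.68   0.0472 0.098 ] 216
top0 [ 0.6678 -0.2455  0.1026] 365
top0 [ 0.677  -0.1077  0.1117] 310
top7 [0.6801 0.0472 0.0976] 216
top7 [ 0.6679 -0.2458  0.1024] 364
top7 [ 0.6768 -0.1083  0.1116] 315
```

View pics/top7.png

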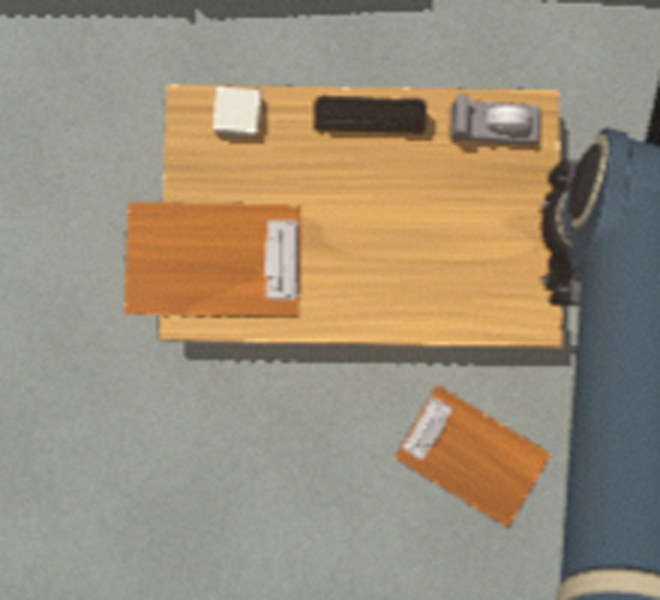

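View pics/scene7.png

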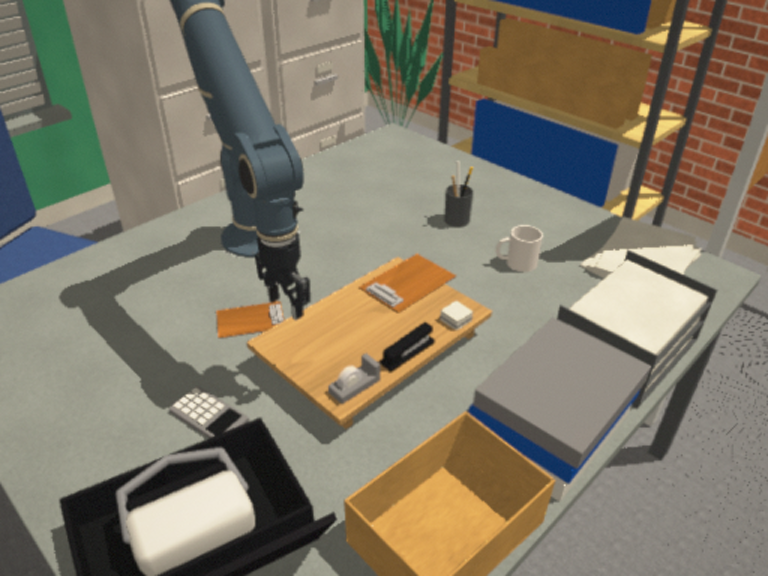

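```bash
python3 -c "
from plant import manip
print(manip.job_done())"
```

```text
the job is handed in; nothing more can be done
None
```

I pushed the clipboard along the riser with the two open fingertips against its clip end, so the two contacts squared it up. I then drew the hand back, raised it and handed the job in at about 13 s.

- **Position:** in the last top picture the plain end sticks out about 39.5 mm past the riser's left end. The camera calibration is only good to about 2 mm.
- **Squareness:** the plain end is about 0.004 rad off the riser's end. The sub-pixel fits of the two long sides were unreliable (yaw -0.026 and -0.036) because the wood contrast is weak. A coarser outline fit gave +0.005, against about -0.010 for the riser. In the wrist picture the clip end lay level across both fingertips, which supports square.
- **Flatness:** the board's top measured 75 to 76 mm high, both over the riser and past the edge.
- **Other things:** the stapler, notes and tape are within 1 mm of where they began, and the mug and pen cup are within about 2 mm. The last network check did not report the calculator. It was in place in the check before and is visible in the final scene picture. The smaller clipboard on the desk was not touched.
- **Forces:** the wrist force readings I took at the end of each move stayed near 1 to 2 N.

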